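# Seat the mill rotor on its drive pins and close the cover

### The job

The rotor of the small laboratory mill has been put on its spindle but is perched on the ends of the three drive pins. Keeping it on the spindle, push it round by its upright beaters until its three holes meet the pins and it drops fully home, flat on the drive hub; then swing the mill's cover over the chamber as far as it goes. Leave the tins, jar, dish, box, scoop and brush where they are.

Things in the scene. Friction and masses are not known exactly. Their poses are not given: they have to be found in the camera images.
- mill: Cream bench mill, fixed. Origin on the bench top under the vertical grinding axis; x to the back of the mill, y to its motor side, z up (its z heights here are above the bench). Plinth x -150 to 130, y -150 to 330 mm, deck at z 85. Motor housing on it at x -150 to 0, y 165 to 325, up to z 193 (knobs to 208).
- chamber_rim (a point): Centre of the open mouth of the grinding chamber, on the grinding axis at z 137: a round aluminium wall, inner radius 80 mm, outer 86, from the deck (z 85) up to this height.
- hub_seat (a point): Centre of the flat top of the drive hub (radius 45 mm) in the chamber, on the grinding axis at z 97; axes as the mill's. The spindle (radius 11 mm) rises 38 mm from it. Hub, spindle and pins are held fast: they do not turn.
- pin0 (a point): Tip of the first of three drive pins on the hub (diameter 10, 16 mm tall, chamfered ends), at radius 32 mm, 90 degrees from the mill's x axis; the others at 210 and 330. A dark sweep arm lies radially under each pin on the chamber floor, out to radius 75: its end shows past the rotor's edge from above and tells where the pin is.
- rotor: Loose aluminium rotor, about 0.5 kg: disc of radius 60 mm, 12 mm thick, origin at the centre of its underside, z up. Bore of radius 12 in a boss of radius 20 rising 12 mm above the disc. Three through holes, diameter 12.5, at radius 32 and 90, 210, 330 degrees from its x axis. It starts 16 mm above the hub seat, resting on the pins' ends, and turns easily either way.
- beater0 (a point): Middle of the top of the first of the rotor's three upright beaters, at 30 degrees from the rotor's x axis (others at 150 and 270): blocks 22 mm radially (radius 35 to 57), 9 mm thick, 22 mm tall above the disc. When the holes meet the pins (any of three turns 120 degrees apart) the rotor drops 16 mm onto the seat and the pins stop it turning.
- cover_pivot (a point): Axis of the cover's vertical pivot post, 115 mm from the grinding axis on the mill's +y side, at the height of the top of the cover plate (z 147).
- cover (a joint): Angle of the cover about the pivot, rad: 0 closed against its stop, over the chamber; grows counter-clockwise from above as it opens, to 2.05. It stays where it is left; about 2 N at the handle moves it. Closed, it passes 8 mm above the beaters of a seated rotor; it strikes those of an unseated one.
- cover_middle (a point): Centre of the top of the cover's round aluminium plate (radius 88, 8 mm thick, z 139 to 147), 115 mm from the pivot. A feed tube, radius 18 widening to 28 mm, stands 32 mm high here.
- cover_handle (a point): Middle of the cover's handle stem, 15 mm above the plate's top: an upright steel stem of radius 7 mm, 30 mm tall, a black ball of radius 12 on top (ball centre 17 mm above this point). It stands at the plate's edge, 140 mm from the pivot, 40 degrees clockwise of the line from pivot to plate centre.
- tin_deck: Aluminium moisture tin with lid, radius 27, 30 mm tall, on the front corner of the mill's deck, away from the motor; origin at the centre of its underside. Bystander.
- tin_bench: Another such tin, on the bench beside the mill. Bystander.
- petri_dish: Glass dish, radius 45, 16 mm tall, on the bench; origin at the centre of its underside. Bystander.
- sample_box: Cream open box 90 x 130 x 50 mm; origin at the centre of its underside. Bystander.
- sample_jar: Glass jar, radius 33, 100 mm tall, behind the mill; origin at the centre of its underside. Bystander.
- scoop: Blue hand scoop, about 190 mm long, 40 mm tall, on the bench beyond the motor housing; origin in its floor near the handle. Bystander.
- flour_brush: Small hand brush, about 150 mm long, lying on the back corner of the mill's deck behind the motor housing, below the open cover's height. Bystander.

How it is judged:
On the way, in this order (a step that is already met when the one before it is completed fails the run):
1. the rotor has dropped home over the three pins and lies flat on the hub, the cover still open (z of rotor in the frame of hub_seat below 0.003 m and horizontal distance between rotor and hub_seat below 0.004 m and angle between rotor's own z axis and vertical below 0.04 rad and value of joint cover above 0.5 rad), for 0.2 s.
2. the cover is closed over it (value of joint cover below 0.07 rad), for 0.2 s.
At the end, for the whole second after the job is handed in: The rotor lies flat on the drive hub over the pins (underside within 3 mm of the hub seat, centred within 4 mm, tilt under 0.04 rad) and at rest, and the cover is closed to within 0.07 rad of its stop (z of rotor in the frame of hub_seat below 0.003 m and horizontal distance between rotor and hub_seat below 0.004 m and angle between rotor's own z axis and vertical below 0.04 rad and value of joint cover below 0.07 rad and linear speed of rotor below 0.02 m/s); the robot touches nothing.
It fails at once if the rotor is lifted clear (more than 14 mm above the pins' ends), taken off the spindle (z of rotor in the frame of hub_seat above 0.03 m).
It fails at once if a bystander is moved more than 30 mm (distance of any of tin_deck, tin_bench, petri_dish, sample_box, sample_jar, scoop, flour_brush from where it was at the start of the episode above 0.03 m).
It also fails if it takes over 53 s, if anything falls off the work surface, if the arm or the gripper's body presses on something with over 40 N, if the wrist force passes 120 N, or if a joint passes its speed limit or range.

### The arm

A 6-joint arm with a two-finger parallel gripper is mounted at the origin on the work surface. World frame = base frame: x ahead of the robot, y to its left, z up, the work surface at z = 0. Lengths are in m, angles in rad, forces in N, time in s.
With the tool pointing down it reaches from about 0.35 to 0.85 m from the base axis. Payload 8.1 kg.
Tool frame: the origin (TCP) lies at the very end of the fingers, on their centre line; the grasp point (between the pads) lies 19 mm behind it; z points along the fingers, y is the direction in which the jaws open and shut (so a half turn about z gives the same grasp; the last joint's range is limited). The gripper opens to 93 mm and grips with 3 to 60 N. Pads are 15 mm wide; open, the fingers measure 128 mm over their backs; the gripper's body (75 mm by 188 mm) begins 65 mm behind the grasp point.
Start: joints at [1.023, 0.13, 1.488, -0, 1.523, -0.085], TCP at [0.268, 0.537, 0.219] pointing down, gripper open.
Joint ranges: [-2.96, 2.96], [-0.89, 2.26], [0.02, 2.5], [-1.34, 4.48], [0, 2.73], [-2.66, 2.66]. Speed limits (rad/s): [2.39, 2.39, 2.79, 3.14, 3.14, 3.14].

### API

Orientations are given as a rotation vector (axis times angle).
In Python, from plant import robot gives the robot as it stands.
- The arm moves only by the shell command python3 -m pendant 'ROWS' [OPENING] [FORCE]. ROWS is JSON, a list of rows, each an object with "delta_pos": the shift along the tool's x, y, z in m, a list of three; "spin": the turn about the tool's z in rad. In form: [{"delta_pos": [dx, dy, dz], "spin": spin}, ...]. A call has 1 to 10 rows; each row is the pose to reach, as a shift and turn from the pose measured when the call began, along the tool's axes at that moment; what a row does not reach only later rows make up. A row lasts 1/10 s, in which the tool goes at most 50 mm and 8.59 degrees, less where a joint would pass 70% of its speed; a pose out of reach is approached as far as the arm can. A call with a gripper value outside its range is refused whole. OPENING is the closure, from -1 (fully open) to 1 (shut), set as the call begins (- or left out, the last holds). The fingers move at their own pace and stop on an object; FORCE is the grip in N (left out, the last holds). Time passes only in rows, so rows that repeat a pose let the fingers close. It gives the time, the measured TCP pose, the force and the opening at its end, in the units of the state.
- robot.read_state(): the state, without advancing time (a new reading comes with each control period).
- robot.read_camera(name): name is "scene" or "top" or "wrist"; returns a dict with "color" (420x560x3 uint8, blue, green, red), "camera_matrix" (3x3 intrinsics, pixels), "R" (3x3) and "t" (3): a world point X has camera coordinates R X + t. Camera axes: x right, y down, z forward; pixel columns grow to the right and rows downward; lengths in m; the calibration is good to about 2 mm. A picture is of the moment at which its call begins. There is no depth.
- robot.close_job(): hands the job in, once; it reports no verdict.
Trained networks look in the newest picture that a camera, given by its name, has taken for a name from the list of things; names that differ only in an ending like _2 or _b are one class to them, and where a whole thing is asked for, a point or a joint stands for the part that bears it (a point fixed in the world has none). Each returns a list of dicts, best first, with "score" (0 to 1); they miss things now and then, are a little off and sometimes report something else, mostly with a low value. They report only what shows in the picture. A call takes as long as a camera call.
- robot.outline_of(camera, label): "mask" (420x560 bool, what is visible of it).
- robot.mark_of(camera, label): "location" ([x, y, z] in m, in the coordinates of the camera as it stood for that picture, good to about 4 mm: a listed point, or the origin of a listed thing).
The state is a dict: "t": time; "q": joint angles; "dq": joint speeds; "joint_torque": joint torques, N m; "tool_pos": TCP position; "orientation": TCP orientation; "force": force on the tool from outside, world axes, zero at the start; "wrist_torque": the same for the moment, N m; "opening": finger opening in m.
Only numpy, scipy, OpenCV 4.12 (cv2) and the standard library are available. Lean on these libraries where they do the work, as an engineer would, in place of code of your own. Each camera call takes 0.05 s, during which the arm holds its last target.

## Working session

There is one attempt and no reset: what is moved stays moved. The work goes in short steps, Python scripts to look and compute and a shell command to move; the robot and the scene stay as the last step left them, time stands still between calls to the robot, and variables do not carry over. Pictures are saved under pics/ and viewed, and the job is handed in when it is done.

```bash
ls; mkdir -p pics
cat > h.py <<'E'
from plant import robot
import numpy as np, cv2
def cam(n,save=None):
    c=robot.read_camera(n)
    if save: cv2.imwrite('pics/'+save,c['color'])
    return c
def world(c,p): return np.array(c['R']).T@(np.array(p)-np.array(c['t']))
def proj(c,X):
    p=np.array(c['camera_matrix'])@(np.array(c['R'])@np.array(X)+np.array(c['t'])); return p[:2]/p[2]
def marks(n,c,labels):
    out={}
    for l in labels:
        r=robot.mark_of(n,l)
        for d in r[:2]:
            print(n,l,round(d['score'],2),np.round(world(c,d['location']),4))
        out[l]=r
    return out
E
python3 - <<'E'
from h import *
s=robot.read_state(); print({k:np.round(v,3) for k,v in s.items()})
L=['mill','chamber_rim','hub_seat','pin0','rotor','beater0','cover_pivot','cover_middle','cover_handle']
for n in ['top','scene']:
    c=cam(n,n+'0.png'); marks(n,c,L+(['tin_deck','flour_brush','sample_jar'] if n=='top' else []))
print(robot.read_state()['t'])
E
```

```text
pics
{'t': np.float64(0.0), 'q': array([ 1.023,  0.131,  1.489,  0.   ,  1.523, -0.085]), 'dq': array([-0.002,  0.   ,  0.   ,  0.   , -0.   , -0.001]), 'joint_torque': array([ 0.0000e+00, -5.5986e+01, -4.9175e+01,  7.7000e-02,  3.6000e-02,
       -0.0000e+00]), 'tool_pos': array([0.268, 0.536, 0.218]), 'orientation': array([-7.200e-01, -3.057e+00,  3.000e-03]), 'force': array([-1.313, -1.198,  0.386]), 'wrist_torque': array([0.038, 0.045, 0.002]), 'opening': np.float64(0.093)}
top mill 0.59 [ 0.528  -0.0106 -0.003 ]
top chamber_rim 0.83 [ 0.5314 -0.0105  0.1341]
top chamber_rim 0.7 [ 0.5283 -0.014   0.0936]
top hub_seat 0.93 [ 0.5278 -0.0123  0.0906]
top rotor 0.81 [ 0.5291 -0.0102  0.1103]
top beater0 0.84 [0.5496 0.029  0.1457]
top cover_pivot 0.55 [0.4989 0.1004 0.1429]
top cover_middle 0.58 [0.6027 0.148  0.1447]
top cover_handle 0.73 [0.6334 0.0621 0.1592]
top tin_deck 0.62 [ 0.4495 -0.1456  0.0829]
top flour_brush 0.61 [0.534  0.2411 0.0851]
top sample_jar 0.65 [ 0.7565 -0.0613 -0.0012]
scene mill 0.8 [ 0.5286 -0.0046 -0.0026]
scene chamber_rim 0.74 [ 0.5321 -0.006   0.1353]
scene hub_seat 0.9 [ 0.5276 -0.0047  0.0987]
scene pin0 0.57 [0.5187 0.0178 0.1167]
scene rotor 0.75 [ 0.5285 -0.0111  0.1134]
scene rotor 0.54 [ 0.5312 -0.0051  0.1381]
scene beater0 0.18 [0.5336 0.2431 0.0872]
scene cover_pivot 0.97 [0.4986 0.1033 0.1498]
scene cover_middle 0.93 [0.6002 0.1491 0.1479]
scene cover_middle 0.52 [0.5306 0.2438 0.0924]
scene cover_handle 0.83 [0.6289 0.0642 0.1618]
1.15
```

Run:
```python
import cv2
a=cv2.imread('pics/top0.png'); print(a.shape)
```

```text
(420, 560, 3)
```

View pics/top0.png

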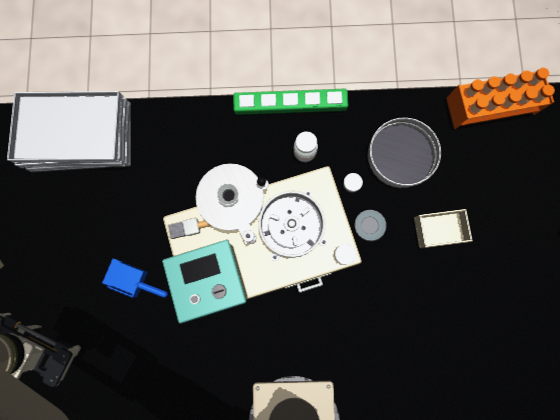

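View pics/scene0.png

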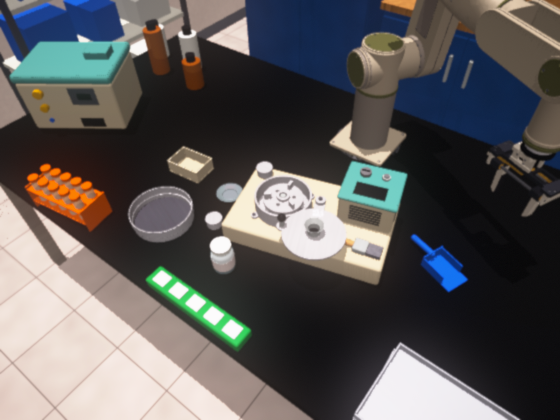

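The top view shows the chamber at about (291,223), with the open cover plate at (230,196) and its handle at (262,183). I'll zoom in on the chamber.

Run:
```python
from h import *
a=cv2.imread('pics/top0.png')[180:266,245:340]; b=cv2.imread('pics/scene0.png')[165:230,240:330]
cv2.imwrite('pics/z0.png',cv2.resize(a,(660,600),interpolation=cv2.INTER_CUBIC))
cv2.imwrite('pics/z1.png',cv2.resize(b,(800,578),interpolation=cv2.INTER_CUBIC))
```

```text
(no output)
```

View pics/z0.png

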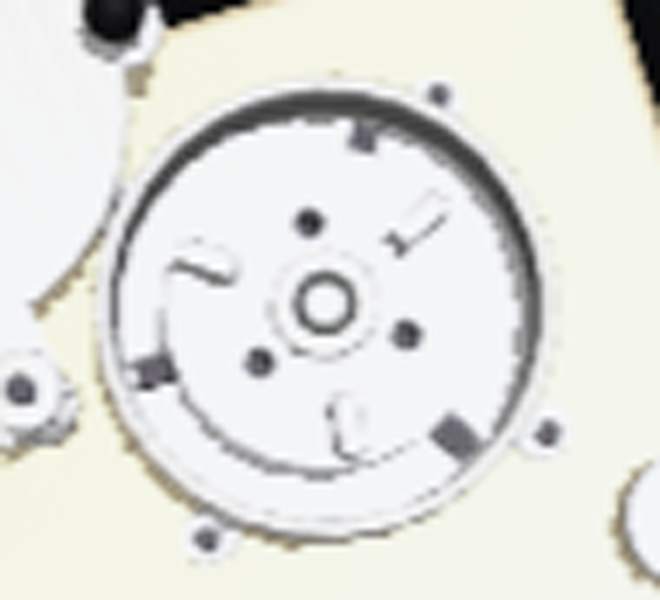

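View pics/z1.png

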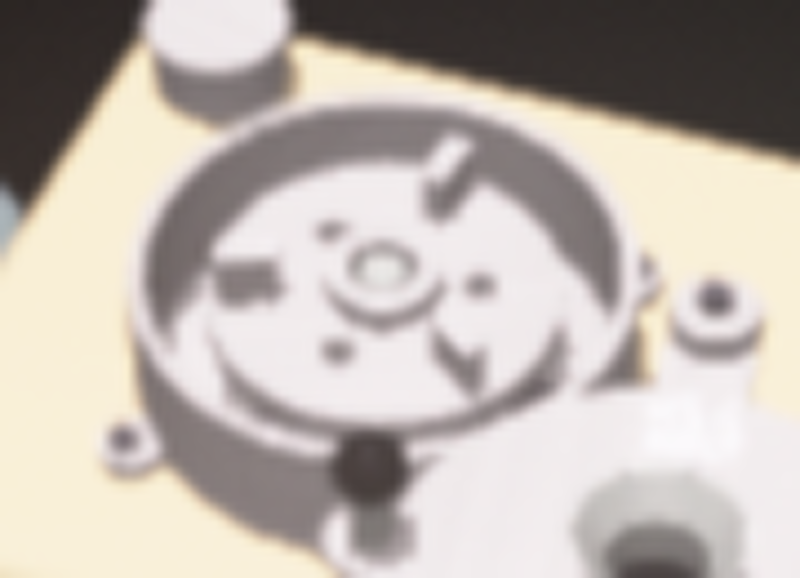

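```bash
cat >> h.py <<'E'
def atz(c,uv,z):
    R=np.array(c['R']);t=np.array(c['t']);o=-R.T@t
    d=R.T@np.linalg.solve(np.array(c['camera_matrix']),[uv[0],uv[1],1.]); return o+d*(z-o[2])/d[2]
E
python3 - <<'E'
from h import *
ct=cam('top');cs=cam('scene')
T=lambda u,v:(245+u/6.947-.43,180+v/6.977-.43)
S=lambda u,v:(240+u/8.889-.44,165+v/8.889-.44)
ang=lambda p,c:np.degrees(np.arctan2(p[1]-c[1],p[0]-c[0]))%360
a=atz(ct,T(325,303),.135);b=atz(cs,S(383,265),.135);print('spindle',a,b)
for n,(z,pts) in {'holes':(.125,[(308,222),(260,362),(407,334)]),'arms':(.092,[(152,371),(457,437),(362,135)]),'beat':(.147,[(430,205),(205,250),(345,410)])}.items():
  for p in pts:
    w=atz(ct,T(*p),z);print(n,w[:2].round(4),'r',np.hypot(*(w-a)[:2]).round(4),ang(w,a).round(1))
for p in [(330,230),(338,351),(481,285)]:
    w=atz(cs,S(*p),.125);print('holes scene',w[:2].round(4),np.hypot(*(w-b)[:2]).round(4),ang(w,b).round(1))
p1=atz(ct,T(22,390),.147);print('pivot',p1,ang(p1,a)-90)
E
```

```text
spindle [ 0.52921701 -0.01004146  0.135     ] [ 0.52610087 -0.01124984  0.135     ]
holes [ 0.561  -0.0048] r 0.0322 9.3
holes [0.5092 0.0148] r 0.0319 128.9
holes [ 0.5179 -0.0403] r 0.0323 249.4
arms [0.5103 0.0568] r 0.0694 105.8
arms [ 0.4815 -0.0591] r 0.0684 225.8
arms [ 0.5993 -0.0271] r 0.0721 346.3
beat [ 0.5626 -0.0496] r 0.0518 310.1
beat [0.5487 0.0334] r 0.0476 65.9
beat [ 0.4886 -0.0159] r 0.041 188.1
holes scene [ 0.5154 -0.0418] 0.0324 250.8
holes scene [ 0.559  -0.0056] 0.0333 9.7
holes scene [0.5067 0.0152] 0.0327 126.3
pivot [0.4995322  0.10150885 0.147     ] 14.901712290275952
```

```bash
python3 -m pendant '[{"delta_pos":[-0.03,-0.03,-0.035],"spin":0.08},{"delta_pos":[-0.065,-0.06,-0.04],"spin":0.16},{"delta_pos":[-0.10,-0.093,-0.04],"spin":0.25},{"delta_pos":[-0.135,-0.126,-0.04],"spin":0.33},{"delta_pos":[-0.17,-0.159,-0.04],"spin":0.42},{"delta_pos":[-0.205,-0.192,-0.04],"spin":0.5},{"delta_pos":[-0.24,-0.225,-0.04],"spin":0.59},{"delta_pos":[-0.275,-0.257,-0.04],"spin":0.68},{"delta_pos":[-0.31,-0.29,-0.04],"spin":0.77},{"delta_pos":[-0.34,-0.32,-0.04],"spin":0.85}]' 1 10
python3 - <<'E'
from h import *
from scipy.spatial.transform import Rotation as R
s=robot.read_state(); M=R.from_rotvec(s['orientation']).as_matrix(); print(s['t'],s['tool_pos'],M.round(3),s['opening'],s['q'].round(2))
g=np.array([.483,-.042,.20]);print(M.T@(g-s['tool_pos']), 'yaw of tool y',np.degrees(np.arctan2(M[1,1],M[0,1])))
E
```

```text
t: 2.25
tool_pos: [0.4297, 0.0966, 0.2589]
orientation: [1.922, 2.484, 0.001]
force: [0.6, 0.6, 0.8]
opening: 0.0175
2.25 [0.42968208 0.09657946 0.25894313] [[-0.251  0.968  0.001]
 [ 0.968  0.251 -0.   ]
 [-0.     0.001 -1.   ]] 0.017516719660973665 [ 0.1  -0.33  1.84 -0.    1.62 -0.15]
[-0.14750908  0.0167503   0.05900727] yaw of tool y 14.544473006176025
```

```bash
python3 -m pendant '[{"delta_pos":[-0.04,0.004,0.0],"spin":0.08},{"delta_pos":[-0.08,0.01,0.02],"spin":0.16},{"delta_pos":[-0.12,0.015,0.04],"spin":0.25},{"delta_pos":[-0.1475,0.017,0.07],"spin":0.25},{"delta_pos":[-0.1475,0.017,0.10],"spin":0.25},{"delta_pos":[-0.1475,0.017,0.10],"spin":0.25}]'
python3 - <<'E'
from h import *
c=cam('top','top1.png');a=c['color'][180:266,245:340];cv2.imwrite('pics/z2.png',cv2.resize(a,(660,600),interpolation=cv2.INTER_CUBIC))
c=cam('scene','s1.png');a=c['color'][125:230,230:350];cv2.imwrite('pics/z3.png',cv2.resize(a,(686,600),interpolation=cv2.INTER_CUBIC))
c=cam('wrist','w1.png')
E
```

```text
t: 2.85
tool_pos: [0.4803, -0.0422, 0.1545]
orientation: [-2.215, -2.219, 0.006]
force: [-1.7, 0.9, -0.3]
opening: 0.0006
```

View pics/w1.png

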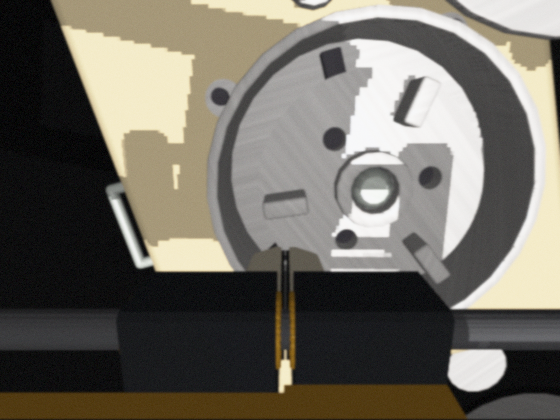

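View pics/z3.png

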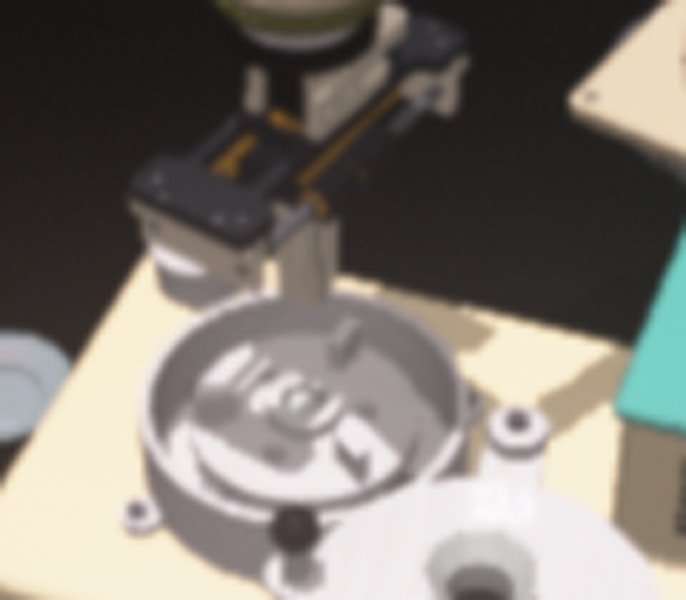

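The wrist view shows the closed fingertips at (285,255). They sit just short of the grey beater at (285,205), with the spindle at (375,190). I'll lower them into the chamber and push towards +y.

```bash
python3 -m pendant '[{"delta_pos":[0,0.002,0.01],"spin":0},{"delta_pos":[0,0.002,0.0185],"spin":0},{"delta_pos":[0,0.002,0.0185],"spin":0},{"delta_pos":[0.005,0.002,0.0185],"spin":0},{"delta_pos":[0.01,0.002,0.0185],"spin":0},{"delta_pos":[0.012,0.002,0.0185],"spin":0},{"delta_pos":[0.014,0.002,0.0185],"spin":0},{"delta_pos":[0.016,0.002,0.0185],"spin":0},{"delta_pos":[0.018,0.002,0.0185],"spin":0},{"delta_pos":[0.018,0.002,0.0185],"spin":0}]'
python3 - <<'E'
from h import *
c=cam('wrist','w2.png')
E
```

```text
t: 4.0
tool_pos: [0.4859, -0.0234, 0.1422]
orientation: [2.215, 2.225, 0.003]
force: [-0.7, -1.2, -0.4]
opening: 0.0006
```

View pics/w2.png

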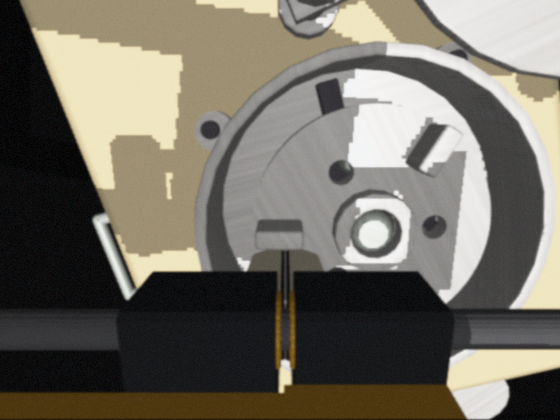

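```bash
python3 - <<'E'
from h import *
s=robot.read_state();print(s['t'],s['tool_pos'],s['force'],s['wrist_torque'])
E
python3 -m pendant '[{"delta_pos":[0.002,0,0.003],"spin":0},{"delta_pos":[0.004,0,0.006],"spin":0},{"delta_pos":[0.0055,0,0.006],"spin":0},{"delta_pos":[0.007,0,0.006],"spin":0},{"delta_pos":[0.0085,0,0.006],"spin":0},{"delta_pos":[0.0085,0,0.006],"spin":0}]'
python3 - <<'E'
from h import *
c=cam('wrist','w3.png')
s=robot.read_state();print(s['t'],s['tool_pos'],s['force'],s['wrist_torque'])
E
```

```text
4.05 [ 0.48587685 -0.02340638  0.14209371] [ 0.14137514 -0.9866074   0.51734709] [-0.16039794  0.10563207  0.00179293]
t: 4.65
tool_pos: [0.4858, -0.0145, 0.136]
orientation: [2.215, 2.226, 0.003]
force: [-0.3, -0.6, -0.4]
opening: 0.0001
4.7 [ 0.48580702 -0.01462576  0.1360803 ] [0.63144698 0.00349237 0.44461634] [-0.05924311  0.03201932  0.00273268]
```

View pics/w3.png

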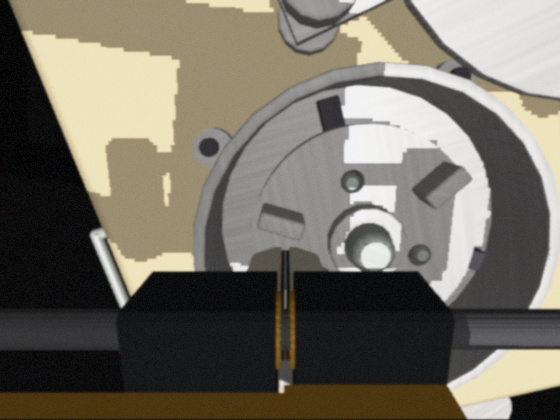

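The spindle at (375,255) now stands clearly above the boss, and pin ends show in the holes at (352,181) and (420,255). The rotor looks dropped. I'll back off and check.

```bash
python3 -m pendant '[{"delta_pos":[-0.004,0,-0.01],"spin":0},{"delta_pos":[-0.006,0,-0.04],"spin":0},{"delta_pos":[-0.03,0,-0.08],"spin":0},{"delta_pos":[-0.07,0,-0.09],"spin":0},{"delta_pos":[-0.1,0,-0.09],"spin":0},{"delta_pos":[-0.1,0,-0.09],"spin":0}]' -0.3
python3 - <<'E'
from h import *
for n in ['top','scene']:
    c=cam(n,n+'2.png'); marks(n,c,['rotor','hub_seat','beater0','cover_handle','cover_pivot','cover_middle'])
    if n=='top': a=c['color'][180:266,245:340]
    else: a=c['color'][165:230,240:330]
    cv2.imwrite('pics/y_%s.png'%n,cv2.resize(a,None,fx=6.8,fy=6.8,interpolation=cv2.INTER_CUBIC))
c=cam('wrist','w4.png');marks('wrist',c,['rotor','hub_seat'])
E
```

```text
t: 5.3
tool_pos: [0.4864, -0.1181, 0.2277]
orientation: [2.217, 2.22, 0.003]
force: [0.0, 0.8, -0.6]
opening: 0.0438
top rotor 0.83 [ 0.535  -0.0115  0.0978]
top rotor 0.59 [ 0.3953  0.4428 -0.0021]
top hub_seat 0.7 [ 0.5275 -0.0101  0.0961]
top beater0 0.66 [0.523  0.0197 0.1128]
top beater0 0.62 [0.5629 0.0194 0.132 ]
top cover_handle 0.69 [0.6343 0.0633 0.1615]
top cover_pivot 0.72 [ 0.3948  0.4438 -0.0018]
top cover_pivot 0.63 [0.5001 0.1015 0.1467]
top cover_middle 0.69 [0.6031 0.1484 0.1429]
top cover_middle 0.35 [0.5375 0.242  0.084 ]
scene hub_seat 0.69 [ 0.5302 -0.0086  0.0975]
scene beater0 0.89 [0.5587 0.0214 0.1322]
scene cover_handle 0.7 [0.632  0.0619 0.1633]
scene cover_pivot 0.92 [0.4983 0.0999 0.1518]
scene cover_middle 0.63 [0.6012 0.1485 0.1508]
wrist rotor 0.86 [ 0.5289 -0.01    0.096 ]
wrist rotor 0.53 [ 0.442  -0.1483  0.08  ]
wrist hub_seat 0.9 [ 0.5272 -0.0074  0.0973]
wrist hub_seat 0.74 [ 0.5308 -0.0083  0.1379]
```

View pics/y_scene.png

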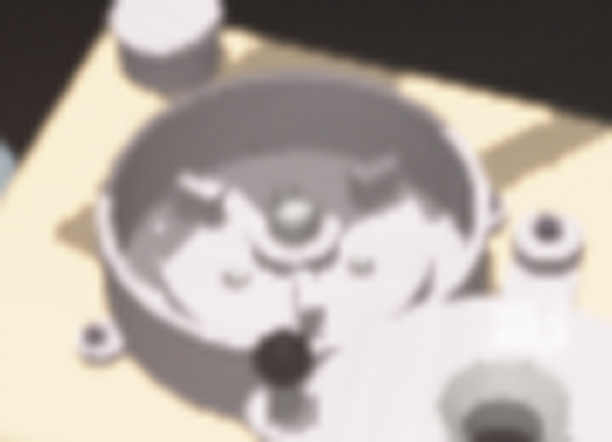

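View pics/w4.png

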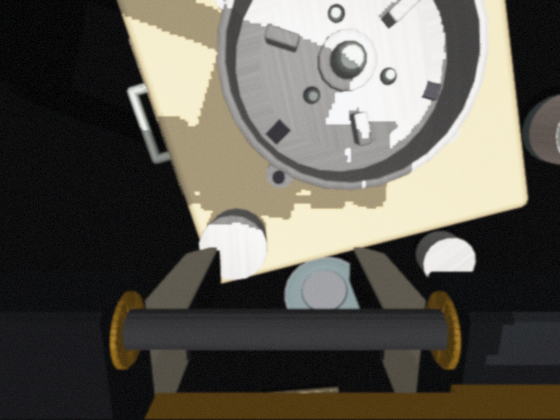

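The rotor is home: its underside reads z≈0.096, the beater tops ≈0.132, and the pins fill all three holes. Next I'll move above the cover handle.

```bash
python3 -m pendant '[{"delta_pos":[0.02,0.015,-0.02],"spin":-0.14},{"delta_pos":[0.04,0.03,-0.02],"spin":-0.28},{"delta_pos":[0.06,0.05,-0.02],"spin":-0.42},{"delta_pos":[0.085,0.07,-0.02],"spin":-0.56},{"delta_pos":[0.11,0.09,-0.02],"spin":-0.7},{"delta_pos":[0.135,0.11,-0.02],"spin":-0.84},{"delta_pos":[0.16,0.13,-0.02],"spin":-0.98},{"delta_pos":[0.181,0.1456,-0.02],"spin":-1.12},{"delta_pos":[0.181,0.1456,-0.02],"spin":-1.26},{"delta_pos":[0.181,0.1456,-0.02],"spin":-1.29}]' -0.1
python3 -m pendant '[{"delta_pos":[0,0,0],"spin":0}]'
cat > g.py <<'E'
from h import *
from scipy.spatial.transform import Rotation as R
def st():
    s=robot.read_state(); M=R.from_rotvec(s['orientation']).as_matrix()
    print(s['t'],s['tool_pos'].round(4),'yaw',np.degrees(np.arctan2(M[1,1],M[0,1])).round(1),'open',s['opening'],'F',s['force'].round(1),s['q'].round(2))
    return s['tool_pos'],M
E
python3 - <<'E'
from g import *
p,M=st(); print(M.T@(np.array([.632,.063,.156])-p))
cam('wrist','w5.png')
E
```

```text
t: 7.15
tool_pos: [0.631, 0.068, 0.2458]
orientation: [0.422, 3.112, 0.001]
force: [-0.2, -0.6, 0.1]
opening: 0.0511
t: 7.25
tool_pos: [0.631, 0.0682, 0.2455]
orientation: [0.42, 3.112, 0.0]
force: [-0.8, -0.8, 0.6]
opening: 0.0513
7.25 [0.631  0.0682 0.2455] yaw 74.6 open 0.051258597424027004 F [-0.8 -0.8  0.6] [ 0.03  0.21  1.35  0.    1.58 -1.28]
[-0.00218923 -0.0047645   0.08954958]
```

View pics/w5.png

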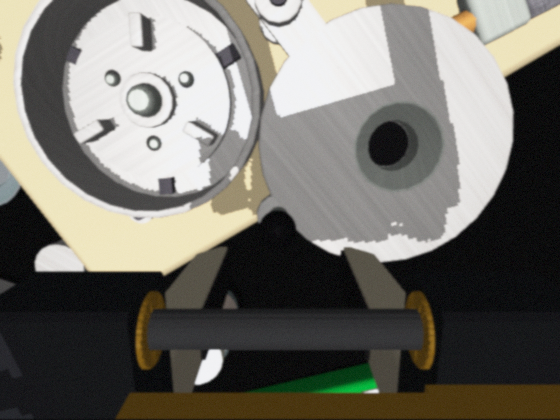

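The ball at (279,220) is centred between the fingertips (215 to 350). I'll lower around it and narrow the jaws.

```bash
python3 -m pendant '[{"delta_pos":[-0.002,-0.005,0.02],"spin":0},{"delta_pos":[-0.002,-0.005,0.05],"spin":0},{"delta_pos":[-0.002,-0.005,0.07],"spin":0},{"delta_pos":[-0.002,-0.005,0.085],"spin":0},{"delta_pos":[-0.002,-0.005,0.088],"spin":0},{"delta_pos":[-0.002,-0.005,0.088],"spin":0}]'
python3 -m pendant '[{"delta_pos":[0,0,0],"spin":0},{"delta_pos":[0,0,0],"spin":0},{"delta_pos":[0,0,0],"spin":0}]' 0.35 5
python3 - <<'E'
from g import *
p,M=st();cam('wrist','w6.png')
c=cam('scene');marks('scene',c,['cover_handle','cover_middle'])
cv2.imwrite('pics/s6.png',cv2.resize(c['color'][130:270,230:380],(640,597)))
E
```

```text
t: 7.9
tool_pos: [0.6316, 0.0628, 0.1575]
orientation: [0.423, 3.112, 0.001]
force: [-1.0, -0.2, 0.3]
opening: 0.051
t: 8.2
tool_pos: [0.6323, 0.0628, 0.1587]
orientation: [0.422, 3.11, 0.001]
force: [0.1, -0.1, -0.1]
opening: 0.0327
8.2 [0.6323 0.0628 0.1587] yaw 74.5 open 0.032702085583124096 F [ 0.1 -0.1 -0.1] [ 0.02  0.26  1.46  0.    1.43 -1.28]
scene cover_handle 0.79 [0.6275 0.0641 0.1634]
scene cover_middle 0.55 [0.5993 0.1499 0.148 ]
```

View pics/w6.png

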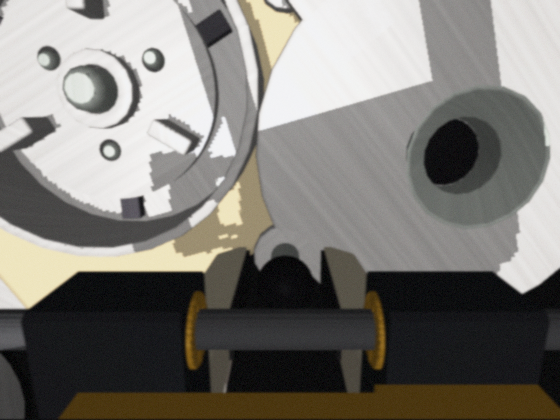

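View pics/s6.png

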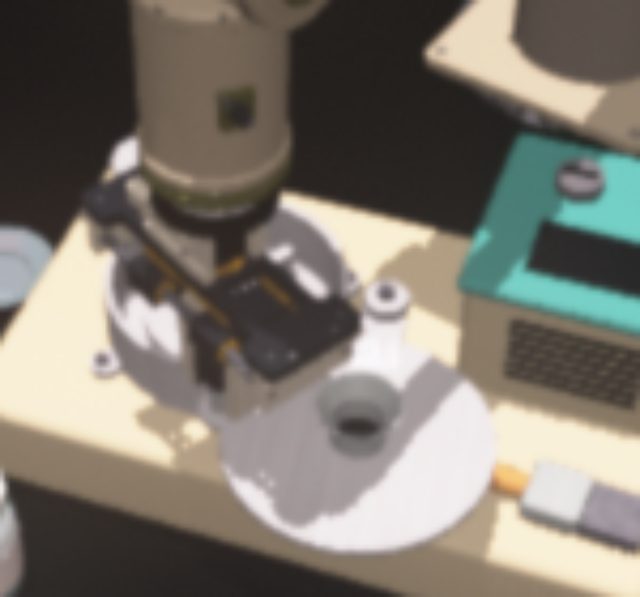

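The handle stands between the finger pads at about (285,270). Next I'll compute the arc about the pivot.

```bash
cat > arc.py <<'E'
from g import *
import sys
def arc(step,n):
    p,M=st(); c=np.array([.499,.1015,p[2]])
    print('handle ang',np.degrees(np.arctan2(*(p-c)[1::-1])),np.hypot(*(p-c)[:2]))
    for k in range(1,n+1):
        g=c+R.from_rotvec([0,0,-step*k]).apply(p-c); print(k,(M.T@(g-p)).round(4),round(step*k,3))
arc(float(sys.argv[1]),int(sys.argv[2]))
E
python3 arc.py 0.09 10
```

```text
8.4 [0.6317 0.0628 0.1578] yaw 74.5 open 0.03014213857020847 F [-0.3 -0.3  0.5] [ 0.02  0.26  1.46  0.    1.43 -1.28]
handle ang -16.25932413723018 0.1382354522399342
1 [ 0.0007 -0.0124 -0.    ] 0.09
2 [ 0.0026 -0.0247 -0.    ] 0.18
3 [ 0.0055 -0.0368 -0.    ] 0.27
4 [ 0.0095 -0.0486 -0.    ] 0.36
5 [ 0.0146 -0.0599 -0.0001] 0.45
6 [ 0.0206 -0.0708 -0.0001] 0.54
7 [ 0.0277 -0.0811 -0.0001] 0.63
8 [ 0.0356 -0.0907 -0.0001] 0.72
9 [ 0.0443 -0.0995 -0.0001] 0.81
10 [ 5.380e-02 -1.076e-01 -1.000e-04] 0.9
```

```bash
python3 -m pendant '[{"delta_pos":[0.0007,-0.0124,0],"spin":0.09},{"delta_pos":[0.0026,-0.0247,0],"spin":0.18},{"delta_pos":[0.0055,-0.0368,0],"spin":0.27},{"delta_pos":[0.0095,-0.0486,0],"spin":0.36},{"delta_pos":[0.0146,-0.06,0],"spin":0.45},{"delta_pos":[0.0206,-0.0708,0],"spin":0.54},{"delta_pos":[0.0277,-0.081,0],"spin":0.63},{"delta_pos":[0.0356,-0.0907,0],"spin":0.72},{"delta_pos":[0.0356,-0.0907,0],"spin":0.72}]'
python3 arc.py 0.09 9
python3 - <<'E'
from h import *
c=cam('top','t7.png');marks('top',c,['cover_handle','cover_middle'])
cam('wrist','w7.png')
E
```

```text
t: 9.3
tool_pos: [0.5726, -0.0158, 0.1578]
orientation: [1.495, 2.762, 0.001]
force: [-0.1, -0.0, 0.6]
opening: 0.0303
9.3 [ 0.5726 -0.0158  0.1578] yaw 33.1 open 0.030271689206470723 F [-0.1 -0.   0.6] [-0.12  0.09  1.64  0.    1.41 -0.7 ]
handle ang -57.90056444453843 0.13849340006936423
1 [ 0.0008 -0.0124 -0.    ] 0.09
2 [ 0.0027 -0.0247 -0.    ] 0.18
3 [ 0.0057 -0.0368 -0.    ] 0.27
4 [ 0.0098 -0.0486 -0.    ] 0.36
5 [ 0.0149 -0.06   -0.0001] 0.45
6 [ 0.021  -0.0708 -0.0001] 0.54
7 [ 0.0281 -0.0811 -0.0001] 0.63
8 [ 0.036  -0.0907 -0.0001] 0.72
9 [ 0.0448 -0.0995 -0.0001] 0.81
top cover_handle 0.64 [ 0.5747 -0.0158  0.1604]
top cover_middle 0.82 [0.6077 0.0683 0.1443]
```

View pics/w7.png

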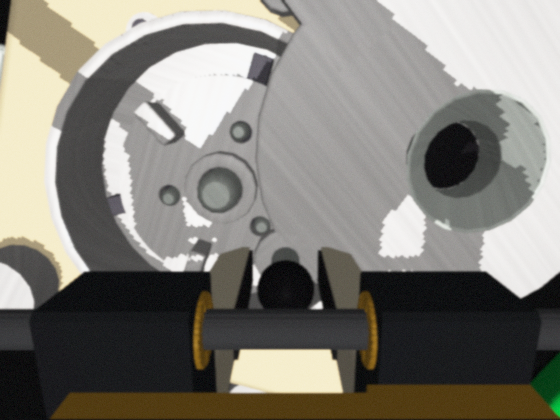

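The cover follows, and the handle is still between the pads. Continuing.

```bash
python3 -m pendant '[{"delta_pos":[0.0008,-0.0124,0],"spin":0.09},{"delta_pos":[0.0027,-0.0247,0],"spin":0.18},{"delta_pos":[0.0057,-0.0368,0],"spin":0.27},{"delta_pos":[0.0098,-0.0486,0],"spin":0.36},{"delta_pos":[0.0149,-0.06,0],"spin":0.45},{"delta_pos":[0.021,-0.0708,0],"spin":0.54},{"delta_pos":[0.0281,-0.081,0],"spin":0.63},{"delta_pos":[0.036,-0.0907,0],"spin":0.72},{"delta_pos":[0.0448,-0.0995,0],"spin":0.81},{"delta_pos":[0.0448,-0.0995,0],"spin":0.81}]'
python3 arc.py 0.03 9
python3 - <<'E'
from h import *
c=cam('top','t8.png');marks('top',c,['cover_handle','cover_middle'])
E
```

```text
t: 10.5
tool_pos: [0.4654, -0.0318, 0.1578]
orientation: [2.458, 1.956, 0.002]
force: [0.4, 0.3, 0.4]
opening: 0.0302
10.5 [ 0.4654 -0.0318  0.1578] yaw -13.0 open 0.030228038300861192 F [0.4 0.3 0.4] [-0.18 -0.2   1.93  0.    1.42  0.05]
handle ang -104.13441662979041 0.13741146347802705
1 [ 0.0001 -0.0041 -0.    ] 0.03
2 [ 0.0004 -0.0082 -0.    ] 0.06
3 [ 0.0008 -0.0123 -0.    ] 0.09
4 [ 0.0013 -0.0164 -0.    ] 0.12
5 [ 0.002  -0.0205 -0.    ] 0.15
6 [ 0.0027 -0.0246 -0.    ] 0.18
7 [ 0.0036 -0.0286 -0.    ] 0.21
8 [ 0.0046 -0.0326 -0.    ] 0.24
9 [ 0.0057 -0.0365 -0.    ] 0.27
```

```bash
python3 -m pendant '[{"delta_pos":[0.0001,-0.004,0],"spin":0.03},{"delta_pos":[0.0004,-0.008,0],"spin":0.06},{"delta_pos":[0.0008,-0.0123,0],"spin":0.09},{"delta_pos":[0.0013,-0.0164,0],"spin":0.12},{"delta_pos":[0.002,-0.0205,0],"spin":0.15},{"delta_pos":[0.0027,-0.0246,0],"spin":0.18},{"delta_pos":[0.003,-0.0266,0],"spin":0.195},{"delta_pos":[0.003,-0.0266,0],"spin":0.195}]'
python3 arc.py 0.02 4
python3 - <<'E'
from h import *
c=cam('top','t9.png');marks('top',c,['cover_handle','cover_middle'])
E
```

```text
t: 11.45
tool_pos: [0.4412, -0.0232, 0.1578]
orientation: [2.634, 1.711, 0.003]
force: [0.2, -0.2, -0.4]
opening: 0.0302
11.45 [ 0.4412 -0.0232  0.1578] yaw -24.0 open 0.030168858493718715 F [ 0.2 -0.2 -0.4] [-0.17 -0.28  1.99  0.    1.43  0.25]
handle ang -114.86126328669182 0.1374268100489587
1 [ 0.0001 -0.0027 -0.    ] 0.02
2 [ 0.0002 -0.0055 -0.    ] 0.04
3 [ 0.0004 -0.0082 -0.    ] 0.06
4 [ 0.0006 -0.011  -0.    ] 0.08
top cover_handle 0.71 [ 0.7572 -0.0603 -0.0048]
top cover_middle 0.87 [ 0.5325 -0.01    0.1457]
top cover_middle 0.62 [ 0.4489 -0.1465  0.0829]
```

No stop force yet, so I'll push slowly against the stop.

```bash
python3 -m pendant '[{"delta_pos":[0.0001,-0.002,0],"spin":0.015},{"delta_pos":[0.0001,-0.004,0],"spin":0.03},{"delta_pos":[0.0001,-0.004,0],"spin":0.03}]'
python3 -m pendant '[{"delta_pos":[0.0001,-0.0015,0],"spin":0.01},{"delta_pos":[0.0001,-0.003,0],"spin":0.02},{"delta_pos":[0.0001,-0.003,0],"spin":0.02}]'
python3 arc.py 0.02 1
```

```text
t: 11.9
tool_pos: [0.4381, -0.0216, 0.1578]
orientation: [2.659, 1.67, 0.005]
force: [4.4, -1.3, -2.7]
opening: 0.0303
t: 12.2
tool_pos: [0.4367, -0.0205, 0.1579]
orientation: [2.674, 1.641, 0.008]
force: [9.8, -4.6, -6.4]
opening: 0.0341
12.2 [ 0.4367 -0.0205  0.1579] yaw -26.9 open 0.034111690757437946 F [ 9.8 -4.6 -6.4] [-0.16 -0.3   2.    0.    1.43  0.31]
handle ang -117.06765439094643 0.13699150693878606
1 [ 0.     -0.0027 -0.    ] 0.02
```

The force has risen to about 11 N, so the cover is at its stop. I'll release and rise.

```bash
python3 -m pendant '[{"delta_pos":[0,0.003,0],"spin":0},{"delta_pos":[0,0.005,0],"spin":0},{"delta_pos":[0,0.005,0],"spin":0},{"delta_pos":[0,0.005,0],"spin":0}]' -0.1
python3 -m pendant '[{"delta_pos":[0,0,-0.02],"spin":0},{"delta_pos":[0,0,-0.05],"spin":0},{"delta_pos":[0,0,-0.09],"spin":0},{"delta_pos":[-0.03,0,-0.12],"spin":0},{"delta_pos":[-0.07,0,-0.14],"spin":0},{"delta_pos":[-0.07,0,-0.14],"spin":0}]'
python3 - <<'E'
from g import *
st()
for n in ['top','scene','wrist']:
    c=cam(n,'f_%s.png'%n);marks(n,c,['cover_handle','cover_middle','cover_pivot'])
    if n!='wrist': marks(n,c,['tin_deck','flour_brush','sample_jar','tin_bench'])
E
```

```text
t: 12.6
tool_pos: [0.4409, -0.0227, 0.1578]
orientation: [2.675, 1.641, 0.007]
force: [-0.3, -0.2, -0.5]
opening: 0.051
t: 13.2
tool_pos: [0.4083, -0.0883, 0.3015]
orientation: [2.673, 1.634, 0.011]
force: [1.2, 0.6, 0.3]
opening: 0.0512
13.2 [ 0.4083 -0.0883  0.3015] yaw -27.1 open 0.051215792925418134 F [1.2 0.6 0.3] [-0.34 -0.41  1.83  0.    1.71  0.14]
top cover_handle 0.91 [ 0.4398 -0.0278  0.1608]
top cover_middle 0.83 [ 0.5294 -0.0125  0.1437]
top cover_pivot 0.91 [0.5047 0.0981 0.1424]
top flour_brush 0.77 [0.5363 0.2438 0.0843]
top sample_jar 0.62 [ 0.7571 -0.0628 -0.0032]
top tin_bench 0.79 [ 0.656  -0.1925 -0.0049]
scene cover_handle 0.79 [ 0.4344 -0.0252  0.1638]
scene cover_handle 0.7 [0.5181 0.0186 0.1158]
scene cover_middle 0.96 [ 0.5277 -0.0079  0.1484]
scene cover_pivot 0.74 [0.4968 0.1032 0.1512]
scene tin_deck 0.76 [ 0.4468 -0.1427  0.0873]
scene tin_deck 0.18 [0.392  0.4461 0.0037]
scene flour_brush 0.72 [0.5304 0.2434 0.0897]
scene flour_brush 0.35 [ 0.7593 -0.0584 -0.0008]
scene sample_jar 0.93 [ 7.572e-01 -5.760e-02 -5.000e-04]
scene tin_bench 0.73 [ 0.6569 -0.1904 -0.0024]
wrist cover_handle 0.75 [ 0.4373 -0.026   0.1581]
wrist cover_middle 0.68 [ 0.5288 -0.0098  0.1481]
```

View pics/f_top.png

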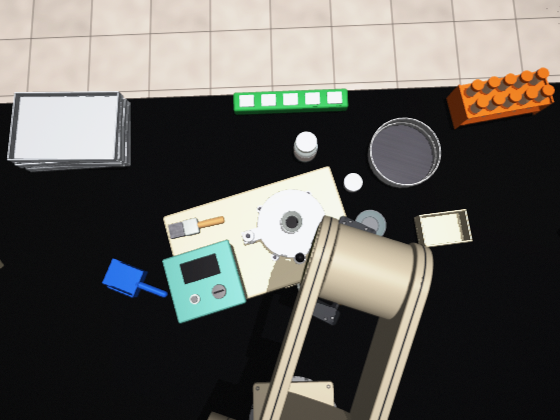

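View pics/f_scene.png

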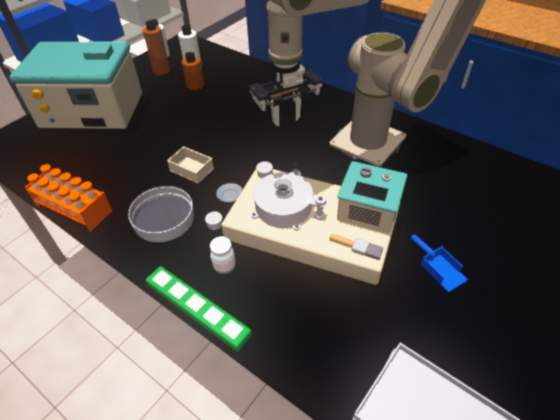

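The top view shows the cover centred over the chamber at (291,222). The arm is clear and the bystanders haven't moved.

```bash
python3 -c "
from plant import robot
print(robot.close_job())"
```

```text
the job is handed in; nothing more can be done
None
```

I turned the rotor about 23° clockwise by pushing one beater with the closed fingertips, and it dropped home over the three pins. I then swung the cover shut by its handle until it met the stop, let go, lifted the arm clear and handed the job in at about 13 s. `close_job()` gives no verdict.

**Rotor:** Before I closed the cover, the rotor's underside read z ≈ 0.096–0.098 m, against a seat height of 0.097 m. The beater tops read about 0.132 m, and pins showed in all three holes. One top-camera reading put the rotor's centre about 7 mm off. The wrist camera put it within about 1–2 mm of the axis, and pins in all three holes fit the wrist reading. I could not see the rotor again once the cover was shut.

**Cover:** The force rose to about 11 N at the stop. Afterwards the plate's centre read (0.529, −0.010) m, which is on the grinding axis, and the handle was at its expected closed position.

**Bystanders:** The deck tin, brush and jar read within a few millimetres of where they started. I took no start reading for the bench tin; it, the dish, box and scoop looked unmoved when I compared the first and last pictures by eye. A few low-score detections named the wrong object, and I ignored those.

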